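Clear the carton off the records box, shut its lid and bolt it

TASK

A long toothpaste carton has been left lying across the open records box, so first take it off and lay it flat on the floor of the white stock tray, next to the soap, and let go of it. Then swing the blue lid over and press it down until its catch snaps and it is fully shut, and after that slide the red-knobbed bolt on the lid all the way across into its keeper. Leave the other things on the desk where they are.

Things in the scene. Friction and masses are not known exactly. Their poses are not given: they have to be found in the camera images.
- box: Grey steel records box, fixed: 200 mm along its x, 150 mm along y, rim 100 mm high, 4 mm walls, cards inside up to 63 mm. Origin: centre of its underside; x points to the hinge side (away from the robot at yaw 0), z up. A catch housing (10 mm deep, 97 mm high) is outside its -x wall. The bolt's steel keeper stands at x -85 to -55, y 77 to 87 mm, 122 mm high
- lid (a joint): Blue flat lid, 200 x 150 x 6 mm, hinged on the box's far top edge. 0 = shut (top face 106.5 mm above the desk), grows as it opens; starts at 1.68 to 1.85 rad, a little past upright (stop 1.95). Stiff hinge (0.38 N m): it stays at any angle. From 0.085 to 0.04 rad a spring catch resists (press with 10 to 15 N near the free edge); pushed past that it snaps and is held at 0
- hinge_line (a point): point on the lid's hinge axis, mid-length: 100 mm along box x from the box's centre, 100.5 mm above the desk; the axis is parallel to the box's y. Its own axes turn with the lid: -x towards the free edge, z out of the outer (top) face
- lid_edge (a point): middle of the lid's free edge, on its outer face, 200 mm from the hinge; a steel catch tongue hangs 28 mm below the inner face near it, mid-width
- press_spot (a point): clear spot on the lid's outer face for pressing it down: 180 mm from the hinge, 30 mm to the -y side of the middle
- bolt (a joint): slide bolt on the lid's outer face; 0 = drawn back, 0.026 m = fully across in the keeper. Slides along the box's +y (the same as the hinge's y) against 2 N of friction; stays where it is left. Starts at 0 to 0.003
- bolt_knob (a point): middle of the top of the bolt's red knob, 22 mm along lid x (across the slide) and 12 mm along the slide, standing from 6 to 24 mm above the lid's outer face; 170 mm from the hinge, 27 mm to the +y side of the lid's middle when the bolt is at 0. The steel bar it sits on, 14 mm wide, its top 8 mm above the face, reaches from the knob's middle 12 mm to -y and 46 mm to +y
- carton: Dark blue toothpaste carton with a white band and a red end, 190 mm along its x, 40 mm along its y, 36 mm high, about 130 g. Origin: centre of its underside. It lies across the side walls of the box, flat, its length roughly along the box's y, overhanging some 20 mm each side
- carton_mid (a point): centre of the carton, 18 mm above its underside
- tray: White open stock tray, 250 mm along its x, 190 mm along its y, 35 mm high, walls and floor 5 mm; fixed, to the left or to the right of the box. Origin: centre of its underside. The soap box lies in its +y half; the -y half is free (centre of the free lane at y = -35 mm)
- soap: Yellow soap box, 90 x 45 x 30 mm, lying in the stock tray about 55 mm to the +y side of the middle; origin at the centre of its underside. Bystander
- wipes: Pink pack of wipes, 190 x 100 x 45 mm, on the desk on the other side of the box from the tray; origin at the centre of its underside. Bystander
- sanitiser: Clear bottle with a blue cap, 60 mm across, 160 mm tall, far left on the desk; origin at the centre of its underside. Bystander
- mug: White mug, 80 mm across, 95 mm tall, far right; origin at the centre of its underside. Bystander
- marker: Marker pen with a pink cap, 125 x 19 x 17 mm, lying on the desk in front of the box, to the right; origin on its underside. Bystander
- stapler: Green and black stapler, 150 x 36 x 45 mm, lying on the desk in front of the box, to the left; origin at the centre of its underside. Bystander
There are look-alikes about, which are no part of the job. Leave any brown look-alike of the carton alone.

How it is judged (in metres and radians):
On the way, in this order (a step that is already met when the one before it is completed fails the run):
1. the carton lies flat on the floor of the stock tray, let go (x of carton_mid in the frame of tray between -0.04 and 0.04 m and y of carton_mid in the frame of tray between -0.078 and 0.078 m and z of carton_mid in the frame of tray below 0.031 m and angle between carton's own x axis and vertical above 1.45 rad and contact force between the fingers and carton below 0.1 N and linear speed of carton below 0.02 m/s), for 0.2 s.
2. the lid is fully shut, past its catch (value of joint lid below 0.025 rad), for 0.3 s.
3. the bolt is across in its keeper (value of joint lid below 0.025 rad and value of joint bolt above 0.021 m), for 0.2 s.
At the end, for the whole second after the job is handed in: The carton lies flat and still, released, on the floor of the stock tray (wholly inside its walls); the lid is shut past its catch (joint under 0.025 rad) and the bolt is at least 21 mm of its 26 mm across (all of step 1 and all of step 3); the robot touches nothing.
It fails at once if the soap, wipes, sanitiser, mug, marker or stapler is shifted by more than 40 mm (distance of any of soap, wipes, sanitiser, mug, marker, stapler from where it was at the start of the episode above 0.04 m).
It also fails if it takes over 61 s, if anything falls off the work surface, if the arm or the gripper's body presses on something with over 40 N, if the wrist force passes 120 N, or if a joint passes its speed limit or range.

ROBOT

A 6-joint arm with a two-finger parallel gripper is mounted at the origin on the work surface. World frame = base frame: x ahead of the robot, y to its left, z up, the work surface at z = 0. Lengths are in mm, angles in rad, forces in N, time in s.
With the tool pointing down it reaches from about 275 to 750 mm from the base axis. Payload 10.2 kg.
Tool frame: the origin (TCP) lies midway between the tips of the shut fingers; the grasp point (between the pads) lies 19 mm behind it; z points along the fingers, y is the line along which they close (so a half turn about z gives the same grasp; the last joint's range is limited). The gripper opens to 85 mm and grips with 20 to 120 N. Pads are 22 mm wide; open, the fingers measure 114 mm over their backs; the gripper's body (76 mm by 85 mm) begins 54 mm behind the grasp point. The pads swing forward as they close: fully open they stand 13 mm farther back than shut.
Start: joints at [-1.409, 0.313, 1.498, -0, 1.331, -0.223], TCP at [197.059, -486.62, 231.294] pointing down, gripper open.
Joint ranges: [-2.94, 2.94], [-0.97, 2.17], [0.19, 2.56], [-1.23, 4.37], [0.02, 3.11], [-2.88, 2.88]. Speed limits (rad/s): [2.39, 2.39, 3.01, 3.14, 3.14, 3.14].

INTERFACE

Orientations are given as a unit quaternion [w, x, y, z].
In Python, from rig import sense, capture, finish_job, find_in, place_of gives the robot as it stands. The module is installed in compiled form; this text tells all that it offers.
- The arm moves only by the shell command python3 -m jog 'ROWS' [FORCE]. ROWS is JSON, a list of rows, each an object of numbers: "tx", "ty", "tz": the shift along the tool's x, y, z in mm; "ax", "ay", "az": the turn, a rotation vector about the tool's x, y, z in rad; "jaw": the closure, from -1 (fully open) to 1 (shut), so that 0 is half open. In form: [{"tx": .., "ty": .., "tz": .., "ax": .., "ay": .., "az": .., "jaw": ..}, ...]. A call has 1 to 5 rows; each row shifts and turns the commanded pose from where the row before left it, along the tool's axes as they then stand; what a row does not reach is not made up. A row lasts 1/8 s, in which the tool goes at most 62.5 mm and 10.7 degrees, less where a joint would pass 70% of its speed; a pose out of reach is approached as far as the arm can. A call with a gripper value outside its range is refused whole. The fingers move at their own pace and stop on an object; FORCE is the grip in N (left out, the last holds). Time passes only in rows, so rows that do not move let the fingers close. It gives the time, the measured TCP pose, the force, the opening and the grip force at its end, in the units of the state.
- sense(): the state, without advancing time (a new reading comes with each control period).
- capture(name): name is "scene" or "top" or "wrist"; returns a dict with "color" (384x512x3 uint8, red, green, blue), "depth" (384x512 float32, mm along the optical axis (not along the pixel's ray), 0 where there is no reading), "fx", "fy", "cx", "cy" (pixels), "camera_from_world" (4x4, takes a point from world to camera coordinates); the wrist camera has in their place "mount" (4x4, takes a point from camera to tool coordinates, whose origin is the TCP and whose axes are the flange's). Camera axes: x right, y up, looking along -z (the intrinsics and any distortion apply to the point x, -y, -z); pixel columns grow to the right and rows downward; lengths in mm; the calibration is good to about 2 mm. The wrist camera is an equidistant fisheye: a pixel r from the principal point sees the ray r / f radians off the axis. A picture is of the moment at which its call begins: read the wrist's pose just before it.
- finish_job(): hands the job in; it is judged then, once.
Trained networks look in the newest picture that a camera, given by its name, has taken for a name from the list of things; names that differ only in an ending like _2 or _b are one class to them, and where a whole thing is asked for, a point or a joint stands for the part that bears it (a point fixed in the world has none). Each returns a list of dicts, best first, with "conf" (0 to 1); they miss things now and then, are a little off and sometimes report something else, mostly with a low value. They report only what shows in the picture. A call takes as long as a camera call. They do not tell look-alikes from the thing itself.
- find_in(query, camera): "centre" ([column, row] in pixels, amid what is visible of it).
- place_of(query, camera): "centre" ([column, row] in pixels: a listed point, or the origin of a listed thing).
The state is a dict: "time_s": time; "joints": joint angles; "dq": joint speeds; "tau": joint torques, N m; "eef_pos": TCP position; "ee_rot": TCP orientation; "force": force on the tool from outside, world axes, zero at the start; "wrist_torque": the same for the moment, N m; "grip_width": opening from 0.0 (shut) to 1.0 (fully open); "grip_force": force on a finger pad.
Only numpy, scipy, OpenCV 4.12 (cv2) and the standard library are available. Lean on these libraries where they do the work, as an engineer would, in place of code of your own. Each camera call takes 0.05 s, during which the arm holds its last target. There are 200 camera calls.

## Working session

There is one attempt and no reset: what is moved stays moved. The work goes in short steps, Python scripts to look and compute and a shell command to move; the robot and the scene stay as the last step left them, time stands still between calls to the robot, and variables do not carry over. Pictures are saved under pics/ and viewed, at most 10 in all, crops included, and the job is handed in when it is done.

```bash
mkdir -p pics
cat > h.py <<'E'
import numpy as np, cv2
from rig import *
def px2w(c,u,v,d=None):
    if d is None:
        p=c["depth"][int(v)-1:int(v)+2,int(u)-1:int(u)+2]; d=np.median(p[p>0])
    P=np.array([(u-c["cx"])/c["fx"]*d,-(v-c["cy"])/c["fy"]*d,-d,1])
    return (np.linalg.inv(c["camera_from_world"])@P)[:3]
def cloud(c):
    v,u=np.mgrid[0:384,0:512]; d=c["depth"]
    P=np.stack([(u-c["cx"])/c["fx"]*d,-(v-c["cy"])/c["fy"]*d,-d,np.ones_like(d)],-1)
    return (P@np.linalg.inv(c["camera_from_world"]).T)[...,:3]
def save(c,n): cv2.imwrite("pics/"+n,c["color"][...,::-1])
E
python3 - <<'E'
from h import *
import pickle
s=capture("scene"); ims=[s]
for q in ["carton","box"]: print("s",q,place_of(q,"scene")[:3])
t=capture("top")
pickle.dump((s,t),open("c.pkl","wb"))
for q in ["carton","carton_mid","box","tray","soap","hinge_line","lid_edge"]:
    for r in place_of(q,"top")[:3]: print(q,np.round(r["centre"]),round(r["conf"],2))
im=np.hstack([s["color"],t["color"]]); 
im=cv2.resize(im,(800,300),interpolation=cv2.INTER_AREA)
cv2.imwrite("pics/a.png",np.vstack([s["color"],t["color"]])[...,::-1][:, :])
cv2.imwrite("pics/t.png",cv2.resize(t["color"],(800,600))[...,::-1]);cv2.imwrite("pics/s.png",cv2.resize(s["color"],(800,600))[...,::-1])
E
```

```text
s carton [{'centre': [255.9, 151.3], 'conf': 0.82}, {'centre': [224.1, 191.2], 'conf': 0.57}]
s box [{'centre': [224.1, 220.9], 'conf': 0.59}]
carton [273. 160.] 0.82
carton [105. 174.] 0.56
carton_mid [105. 171.] 0.93
carton_mid [273. 157.] 0.66
box [273. 166.] 0.81
tray [182. 194.] 0.92
soap [160. 201.] 0.76
hinge_line [273. 124.] 0.58
hinge_line [391. 192.] 0.26
lid_edge [278.  84.] 0.91
```

View pics/t.png

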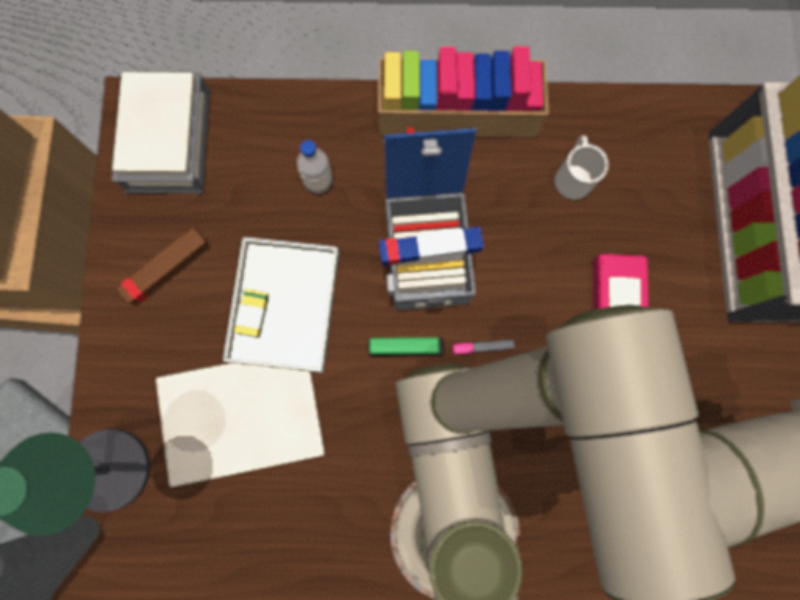

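View pics/s.png

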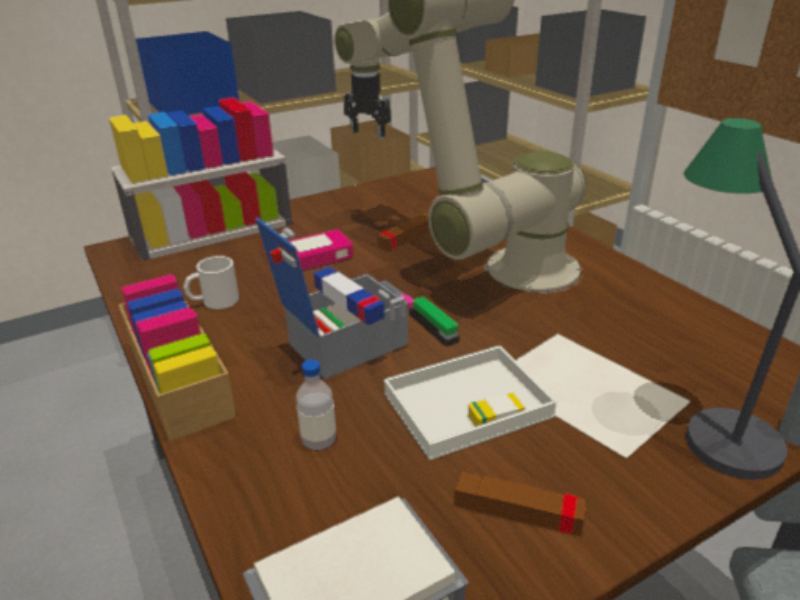

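The top view shows two candidates. The dark blue carton with a white band lies across the box at about (276,157) in 512 px. The brown look-alike is at about (104,170), on the desk left of the tray at (180,195). Only the blue one with the white band lies on the box, so it fits. I'll confirm it in a crop and measure it.

Run:
```python
from h import *
import pickle
s,t=pickle.load(open("c.pkl","rb"))
cv2.imwrite("pics/crop.png",cv2.resize(t["color"][70:245,130:340],None,fx=3.4,fy=3.4,interpolation=cv2.INTER_CUBIC)[...,::-1])
W=cloud(t); z=W[...,2]; 
def rect(m,n):
    m=m.astype(np.uint8); k,l,st,ce=cv2.connectedComponentsWithStats(m); i=1+np.argmax(st[1:,4]); p=W[l==i]
    r=cv2.minAreaRect(p[:,:2].astype(np.float32)); print(n,len(p),np.round(r[0]),np.round(r[1]),round(r[2],1),"z",np.round(np.percentile(p[:,2],[5,50,95])))
    return l==i,p
roi=np.zeros(z.shape,bool); roi[140:180,235:320]=1
m,p=rect(roi&(z>118)&(z<160),"carton")
roi=np.zeros(z.shape,bool); roi[120:205,240:310]=1
rect(roi&(z>80)&(z<115),"boxrim")
rect(roi&(z>20)&(z<115),"boxall")
roi=np.zeros(z.shape,bool); roi[140:245,130:225]=1
rect(roi&(z>24)&(z<45),"trayrim")
hsv=cv2.cvtColor(t["color"],cv2.COLOR_RGB2HSV)
roi=np.zeros(z.shape,bool); roi[170:230,135:190]=1
rect(roi&(hsv[...,0]>22)&(hsv[...,0]<33)&(hsv[...,1]>100)&(z<60),"soap")
roi=np.zeros(z.shape,bool); roi[75:130,235:310]=1
m=roi&(hsv[...,0]>105)&(hsv[...,0]<125)&(hsv[...,1]>120)&(z>100)
m,p=rect(m,"lid"); 
c=p.mean(0);u,sv,vt=np.linalg.svd(p-c,full_matrices=False);print("lid n",vt[2],"c",c, "zmax",np.percentile(p[:,2],98))
for q,(u,v) in dict(stap=(404/800*512,346*.64),hinge=(273,125),cart=(273,157),box=(273,166),edge=(278,84),tray=(182,194)).items(): print(q,np.round(px2w(t,u,v)))
```

```text
carton 985 [531.  51.] [ 42. 190.] 8.4 z [126. 136. 140.]
boxrim 373 [471.  42.] [ 87. 188.] 9.5 z [ 84.  99. 111.]
boxall 1405 [476.  44.] [ 99. 188.] 8.3 z [ 32.  63. 104.]
trayrim 599 [439. 342.] [191. 251.] 84.1 z [26. 34. 38.]
soap 74 [442. 397.] [44. 16.] 81.5 z [24. 35. 39.]
lid 1889 [447.  58.] [460. 145.] 0.8 z [122. 213. 296.]
lid n [-0.97614956 -0.16163114 -0.14493932] c [652.90081717  61.39351912 215.08514247] zmax 298.76020205455774
stap [352.  97.  44.]
hinge [638.  55. 104.]
cart [528.  58. 136.]
box [511.  56.  99.]
edge [673.  54. 298.]
tray [443. 339.   4.]
```

View pics/crop.png

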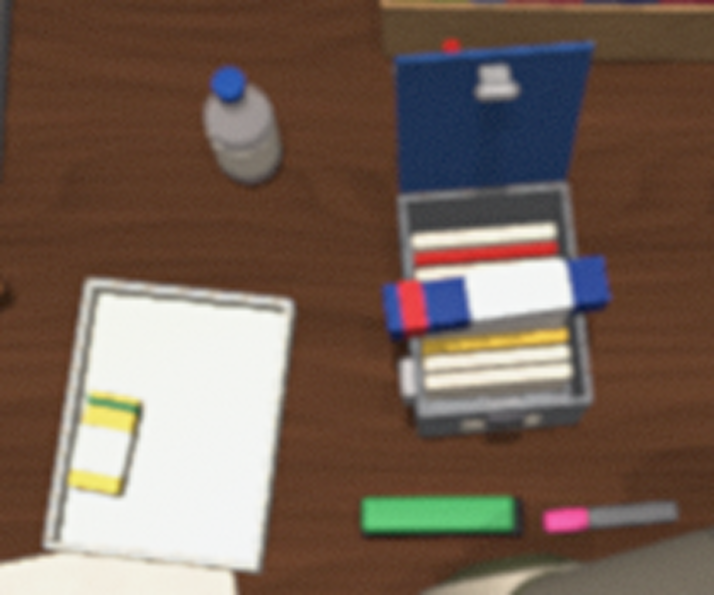

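The crop confirms it: the blue carton with the white band and red end lies across the box, at (495,295) in the crop. The tray's free lane is on its right side. Next I work out the moves.

```bash
cat >> h.py <<'E'
from scipy.spatial.transform import Rotation as R
def rot(q): return R.from_quat([q[1],q[2],q[3],q[0]])
def Rt(yaw_deg,tilt=None): # tool down, tool y axis along yaw_deg in world
    y=np.r_[np.cos(np.radians(yaw_deg)),np.sin(np.radians(yaw_deg)),0]; z=np.r_[0,0,-1.]
    return R.from_matrix(np.c_[np.cross(y,z),y,z])
def go(pos,Rw=None):
    s=sense(); r=rot(s["ee_rot"]); Rw=Rw or r
    print("turn",np.round((r.inv()*Rw).as_rotvec(),3),"then shift",np.round(Rw.inv().apply(np.array(pos)-s["eef_pos"]),1))
E
python3 - <<'E'
from h import *
s=sense(); print({k:np.round(v,3) for k,v in s.items()}); print(rot(s["ee_rot"]).as_matrix().round(2))
for y in (8.4,188.4): go([531,51,200],Rt(y))
E
```

```text
{'time_s': np.float64(0.55), 'joints': array([-1.409,  0.313,  1.498,  0.   ,  1.331, -0.223]), 'dq': array([-0.001, -0.   , -0.001,  0.   ,  0.   , -0.   ]), 'tau': array([-2.0000e-03, -4.1199e+01, -2.5981e+01, -0.0000e+00,  1.0000e-03,
        0.0000e+00]), 'eef_pos': array([ 197.053, -486.624,  231.298]), 'ee_rot': array([0.   , 0.982, 0.191, 0.   ]), 'force': array([ 0.587,  0.304, -0.065]), 'wrist_torque': array([ 0.007, -0.009,  0.011]), 'grip_force': np.float64(0.0), 'grip_width': np.float64(0.999)}
[[ 0.93  0.38  0.  ]
 [ 0.38 -0.93 -0.  ]
 [ 0.    0.   -1.  ]]
turn [ 0.    -0.    -1.333] then shift [483.1 408.9  31.3]
turn [-0.    -0.     1.809] then shift [-483.1 -408.9   31.3]
```

```bash
python3 -m jog '[{"az":-0.167},{"az":-0.167},{"az":-0.167},{"az":-0.167},{"az":-0.167}]'; python3 -m jog '[{"az":-0.167},{"az":-0.167},{"az":-0.164},{"tx":35,"ty":29},{"tx":35,"ty":29}]'; python3 -m jog '[{"tx":35,"ty":29},{"tx":35,"ty":29},{"tx":35,"ty":29},{"tx":35,"ty":29},{"tx":35,"ty":29}]';python3 -m jog '[{"tx":35,"ty":29},{"tx":35,"ty":29},{"tx":35,"ty":29},{"tx":35,"ty":29},{"tx":35,"ty":29}]'
python3 - <<'E'
from h import *
go([531,51,200],Rt(8.4))
E
```

```text
turn [ 0.    -0.    -1.333] then shift [483.1 408.9  31.3]schema error: expected keys tx, ty, tz, ax, ay, az, jaw
schema error: expected keys tx, ty, tz, ax, ay, az, jaw
schema error: expected keys tx, ty, tz, ax, ay, az, jaw
schema error: expected keys tx, ty, tz, ax, ay, az, jaw
```

```bash
python3 -m jog '[{"tx":0,"ty":0,"tz":0,"ax":0,"ay":0,"az":-0.167,"jaw":-1},{"tx":0,"ty":0,"tz":0,"ax":0,"ay":0,"az":-0.167,"jaw":-1},{"tx":0,"ty":0,"tz":0,"ax":0,"ay":0,"az":-0.167,"jaw":-1},{"tx":0,"ty":0,"tz":0,"ax":0,"ay":0,"az":-0.167,"jaw":-1},{"tx":0,"ty":0,"tz":0,"ax":0,"ay":0,"az":-0.167,"jaw":-1}]'
python3 -m jog '[{"tx":0,"ty":0,"tz":0,"ax":0,"ay":0,"az":-0.167,"jaw":-1},{"tx":0,"ty":0,"tz":0,"ax":0,"ay":0,"az":-0.167,"jaw":-1},{"tx":0,"ty":0,"tz":0,"ax":0,"ay":0,"az":-0.164,"jaw":-1},{"tx":38,"ty":32,"tz":0,"ax":0,"ay":0,"az":0,"jaw":-1},{"tx":38,"ty":32,"tz":0,"ax":0,"ay":0,"az":0,"jaw":-1}]'
python3 -m jog '[{"tx":38,"ty":32,"tz":0,"ax":0,"ay":0,"az":0,"jaw":-1},{"tx":38,"ty":32,"tz":0,"ax":0,"ay":0,"az":0,"jaw":-1},{"tx":38,"ty":32,"tz":0,"ax":0,"ay":0,"az":0,"jaw":-1},{"tx":38,"ty":32,"tz":0,"ax":0,"ay":0,"az":0,"jaw":-1},{"tx":38,"ty":32,"tz":0,"ax":0,"ay":0,"az":0,"jaw":-1}]'
python3 -m jog '[{"tx":38,"ty":32,"tz":0,"ax":0,"ay":0,"az":0,"jaw":-1},{"tx":38,"ty":32,"tz":0,"ax":0,"ay":0,"az":0,"jaw":-1},{"tx":38,"ty":32,"tz":0,"ax":0,"ay":0,"az":0,"jaw":-1},{"tx":38,"ty":32,"tz":0,"ax":0,"ay":0,"az":0,"jaw":-1},{"tx":38,"ty":32,"tz":0,"ax":0,"ay":0,"az":0,"jaw":-1}]'
python3 - <<'E'
from h import *
go([531,51,200],Rt(8.4))
E
```

```text
time_s: 1.18
eef_pos: [197.0, -486.6, 231.3]
ee_rot: [-0.0, 0.818, 0.575, 0.0]
force: [0.5, -0.2, 0.1]
grip_width: 0.999
grip_force: 0.0
time_s: 1.8
eef_pos: [249.6, -401.0, 231.1]
ee_rot: [-0.0, 0.654, 0.757, 0.0]
force: [0.5, -0.0, 0.5]
grip_width: 1.002
grip_force: 0.0
time_s: 2.42
eef_pos: [380.3, -189.3, 231.5]
ee_rot: [0.0, 0.653, 0.757, -0.0]
force: [-0.5, 0.0, 0.2]
grip_width: 0.999
grip_force: 0.0
time_s: 3.05
eef_pos: [510.8, 22.3, 231.4]
ee_rot: [0.0, 0.653, 0.757, 0.0]
force: [0.6, -1.1, 0.3]
grip_width: 1.005
grip_force: 0.0
turn [0.    0.    0.001] then shift [25.5 24.1 31.4]
```

```bash
python3 -m jog '[{"tx":25,"ty":24,"tz":10,"ax":0,"ay":0,"az":0,"jaw":-1},{"tx":0,"ty":0,"tz":40,"ax":0,"ay":0,"az":0,"jaw":-1},{"tx":0,"ty":0,"tz":40,"ax":0,"ay":0,"az":0,"jaw":-1},{"tx":0,"ty":0,"tz":25,"ax":0,"ay":0,"az":0,"jaw":-1},{"tx":0,"ty":0,"tz":12,"ax":0,"ay":0,"az":0,"jaw":-1}]'
python3 -m jog '[{"tx":0,"ty":0,"tz":0,"ax":0,"ay":0,"az":0,"jaw":0.3},{"tx":0,"ty":0,"tz":0,"ax":0,"ay":0,"az":0,"jaw":0.3},{"tx":0,"ty":0,"tz":0,"ax":0,"ay":0,"az":0,"jaw":0.5},{"tx":0,"ty":0,"tz":0,"ax":0,"ay":0,"az":0,"jaw":0.5},{"tx":0,"ty":0,"tz":0,"ax":0,"ay":0,"az":0,"jaw":0.5}]' 35
```

```text
time_s: 3.68
eef_pos: [529.8, 49.0, 103.2]
ee_rot: [-0.001, 0.653, 0.757, -0.0]
force: [-0.4, -0.2, 0.3]
grip_width: 1.002
grip_force: 0.0
time_s: 4.3
eef_pos: [530.9, 48.9, 105.5]
ee_rot: [0.001, 0.653, 0.757, 0.001]
force: [-1.1, -0.4, 5.8]
grip_width: 0.463
grip_force: 35.5
```

```bash
python3 -m jog '[{"tx":0,"ty":0,"tz":-15,"ax":0,"ay":0,"az":0,"jaw":0.5},{"tx":0,"ty":0,"tz":-30,"ax":0,"ay":0,"az":0,"jaw":0.5},{"tx":0,"ty":0,"tz":-35,"ax":0,"ay":0,"az":0,"jaw":0.5},{"tx":0,"ty":0,"tz":-20,"ax":0,"ay":0,"az":0,"jaw":0.5},{"tx":0,"ty":0,"tz":0,"ax":0,"ay":0,"az":0,"jaw":0.5}]'
python3 - <<'E'
from h import *
go([435,307,190]); go([435,307,190],Rt(84.1))
E
```

```text
time_s: 4.92
eef_pos: [530.7, 48.9, 206.1]
ee_rot: [0.001, 0.653, 0.757, 0.001]
force: [0.1, -0.2, -2.2]
grip_width: 0.463
grip_force: 35.6
turn [0. 0. 0.] then shift [269.3 -56.9  15.7]
turn [ 0.002  0.003 -1.321] then shift [121.7 246.9  16.1]
```

```bash
python3 -m jog '[{"tx":30,"ty":-6,"tz":0,"ax":0,"ay":0,"az":0,"jaw":0.5},{"tx":45,"ty":-10,"tz":0,"ax":0,"ay":0,"az":0,"jaw":0.5},{"tx":45,"ty":-10,"tz":0,"ax":0,"ay":0,"az":0,"jaw":0.5},{"tx":45,"ty":-10,"tz":0,"ax":0,"ay":0,"az":0,"jaw":0.5},{"tx":45,"ty":-10,"tz":0,"ax":0,"ay":0,"az":0,"jaw":0.5}]'
python3 -m jog '[{"tx":45,"ty":-10,"tz":0,"ax":0,"ay":0,"az":0,"jaw":0.5},{"tx":15,"ty":-1,"tz":0,"ax":0,"ay":0,"az":0,"jaw":0.5},{"tx":0,"ty":0,"tz":0,"ax":0,"ay":0,"az":-0.165,"jaw":0.5},{"tx":0,"ty":0,"tz":0,"ax":0,"ay":0,"az":-0.165,"jaw":0.5},{"tx":0,"ty":0,"tz":0,"ax":0,"ay":0,"az":-0.165,"jaw":0.5}]'
python3 -m jog '[{"tx":0,"ty":0,"tz":0,"ax":0,"ay":0,"az":-0.165,"jaw":0.5},{"tx":0,"ty":0,"tz":0,"ax":0,"ay":0,"az":-0.165,"jaw":0.5},{"tx":0,"ty":0,"tz":0,"ax":0,"ay":0,"az":-0.165,"jaw":0.5},{"tx":0,"ty":0,"tz":0,"ax":0,"ay":0,"az":-0.165,"jaw":0.5},{"tx":0,"ty":0,"tz":0,"ax":0,"ay":0,"az":-0.165,"jaw":0.5}]'
python3 - <<'E'
from h import *
go([435,307,60],Rt(84.1))
w=capture("wrist"); save(w,"w1.png")
E
```

```text
time_s: 5.55
eef_pos: [452.8, 251.1, 203.4]
ee_rot: [-0.0, 0.653, 0.757, -0.001]
force: [0.4, -0.6, -0.6]
grip_width: 0.463
grip_force: 35.6
time_s: 6.18
eef_pos: [434.4, 307.0, 203.6]
ee_rot: [-0.0, 0.446, 0.895, -0.001]
force: [-0.6, 0.3, -0.3]
grip_width: 0.461
grip_force: 35.6
time_s: 6.8
eef_pos: [434.4, 307.0, 203.6]
ee_rot: [-0.001, 0.05, 0.999, -0.0]
force: [-1.0, -0.4, -1.1]
grip_width: 0.464
grip_force: 35.6
turn [-0.001 -0.001  0.004] then shift [-6.000e-01  1.000e-01  1.436e+02]
```

View pics/w1.png

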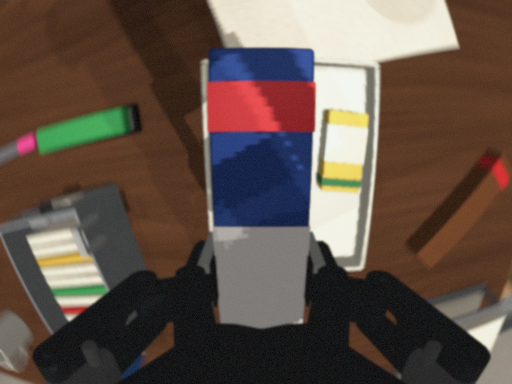

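The wrist view shows the carton (blue with a red end, at about (260,160)) aligned over the free lane. The soap is clear at (343,150). I lower it now.

```bash
python3 -m jog '[{"tx":0,"ty":0,"tz":40,"ax":0,"ay":0,"az":0,"jaw":0.5},{"tx":0,"ty":0,"tz":50,"ax":0,"ay":0,"az":0,"jaw":0.5},{"tx":0,"ty":0,"tz":50,"ax":0,"ay":0,"az":0,"jaw":0.5},{"tx":0,"ty":0,"tz":30,"ax":0,"ay":0,"az":0,"jaw":0.5},{"tx":0,"ty":0,"tz":15,"ax":0,"ay":0,"az":0,"jaw":0.5}]'
python3 -m jog '[{"tx":0,"ty":0,"tz":4,"ax":0,"ay":0,"az":0,"jaw":0.5},{"tx":0,"ty":0,"tz":2,"ax":0,"ay":0,"az":0,"jaw":0.5},{"tx":0,"ty":0,"tz":1,"ax":0,"ay":0,"az":0,"jaw":0.5},{"tx":0,"ty":0,"tz":0,"ax":0,"ay":0,"az":0,"jaw":0.5}]'
```

```text
time_s: 7.48
eef_pos: [433.8, 307.0, 17.6]
ee_rot: [-0.001, 0.053, 0.999, -0.001]
force: [-0.2, 0.0, -1.3]
grip_width: 0.464
grip_force: 35.6
time_s: 7.98
eef_pos: [434.5, 307.8, 12.8]
ee_rot: [0.0, 0.052, 0.999, 0.0]
force: [-0.9, 0.0, -0.6]
grip_width: 0.466
grip_force: 35.6
```

```bash
python3 -m jog '[{"tx":0,"ty":0,"tz":1,"ax":0,"ay":0,"az":0,"jaw":0.5},{"tx":0,"ty":0,"tz":1,"ax":0,"ay":0,"az":0,"jaw":0.5}]'
python3 -m jog '[{"tx":0,"ty":0,"tz":0,"ax":0,"ay":0,"az":0,"jaw":-0.3},{"tx":0,"ty":0,"tz":0,"ax":0,"ay":0,"az":0,"jaw":-0.3},{"tx":0,"ty":0,"tz":-15,"ax":0,"ay":0,"az":0,"jaw":-0.3},{"tx":0,"ty":0,"tz":-40,"ax":0,"ay":0,"az":0,"jaw":-0.3},{"tx":0,"ty":0,"tz":-60,"ax":0,"ay":0,"az":0,"jaw":-0.3}]'
python3 - <<'E'
from h import *
w=capture("wrist"); save(w,"w2.png")
t=capture("top"); print(find_in("carton","top"))
W=cloud(t)
hsv=cv2.cvtColor(t["color"],cv2.COLOR_RGB2HSV)
z=W[...,2]
for n,roi in (("box",np.s_[120:205,240:310]),):
    m=np.zeros(z.shape,np.uint8); m[roi]=((z>85)&(z<112))[roi]
    p=W[m>0]; r=cv2.minAreaRect(p[:,:2].astype(np.float32)); print(n,r)
    B=cv2.boxPoints(r); print(B)
E
```

```text
time_s: 8.22
eef_pos: [434.3, 307.7, 10.5]
ee_rot: [0.0, 0.052, 0.999, 0.0]
force: [-4.6, -2.0, 12.7]
grip_width: 0.465
grip_force: 37.3
time_s: 8.85
eef_pos: [433.6, 307.4, 126.6]
ee_rot: [-0.001, 0.052, 0.999, -0.0]
force: [1.1, 0.4, 0.1]
grip_width: 0.647
grip_force: 0.0
[{'centre': [101.9, 173.0], 'conf': 0.94}, {'centre': [394.2, 281.1], 'conf': 0.64}]
box ((533.5673828125, 56.539459228515625), (214.0951690673828, 162.74703979492188), 5.455448150634766)
[[419.26834  127.36719 ]
 [434.741    -34.64267 ]
 [647.86646  -14.288269]
 [632.3938   147.72159 ]]
```

View pics/w2.png

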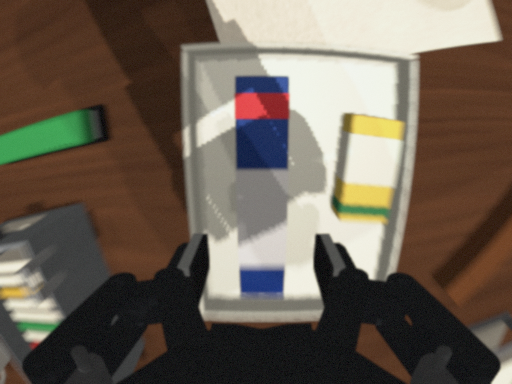

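The carton lies flat in the tray at (262,185), released, with clear margins to the walls and the soap. Next I fit the box pose and check the space behind the lid.

Run:
```python
from h import *
from scipy.optimize import least_squares
t=capture("top"); s=capture("scene"); 
for name,c in (("top",t),("scene",s)):
    W=cloud(c).reshape(-1,3); W=W[c["depth"].ravel()>0]
    p=W[(W[:,2]>93)&(W[:,2]<106)&(np.hypot(W[:,0]-539,W[:,1]-43)<150)][:,:2]
    def f(v,full=False):
        d=R.from_euler('z',-v[2]).apply(np.c_[p-v[:2],0*p[:,0]])[:,:2]
        e=np.abs(d)-[98,73]
        return np.where((e<=0).all(1),e.max(1),np.hypot(*np.maximum(e,0).T))
    r=least_squares(f,[537,44,.15],loss="soft_l1",f_scale=3,x_scale=[10,10,.1]); v=r.x; print(name,v,len(p),np.median(abs(f(v))))
    L=R.from_euler('z',-v[2]).apply(W-[v[0],v[1],0])
    m=(L[:,2]>115)&(L[:,2]<295)&(abs(L[:,1])<70)&(L[:,0]>80)&(L[:,0]<145)
    q=L[m]; 
    print(" lid pts in box frame", len(q), [ (zz,np.round(np.median(q[abs(q[:,2]-zz)<8,0]),1)) for zz in (130,170,210,250,285)])
    # obstacles behind
    b=L[(L[:,0]>140)&(L[:,0]<260)&(abs(L[:,1])<150)&(L[:,2]>20)]
    print(" behind:", [(x0,np.round(np.percentile(b[abs(b[:,0]-x0)<10,2],[50,99]) if (abs(b[:,0]-x0)<10).any() else 0)) for x0 in (150,170,190,210,230,250)])
for q in ("sanitiser","bolt_knob","hinge_line","lid_edge"):
    for cam,c in (("top",t),("scene",s)):
        r=place_of(q,cam)[:1]
        if r: print(q,cam,r[0]["conf"],np.round(px2w(c,*r[0]["centre"])))
```

```text
top [5.36787987e+02 5.14367552e+01 8.97359140e-02] 481 1.4402268248596215
 lid pts in box frame 1831 [(130, np.float64(105.2)), (170, np.float64(111.2)), (210, np.float64(117.5)), (250, np.float64(123.6)), (285, np.float64(128.5))]
 behind: [(150, array([276., 280.])), (170, np.int64(0)), (190, np.int64(0)), (210, np.int64(0)), (230, np.int64(0)), (250, np.int64(0))]
scene [5.40499720e+02 5.23493268e+01 7.74936661e-02] 340 1.8743956446682262
 lid pts in box frame 865 [(130, np.float64(109.0)), (170, np.float64(114.9)), (210, np.float64(120.9)), (250, np.float64(126.9)), (285, np.float64(132.0))]
 behind: [(150, array([268., 278.])), (170, np.int64(0)), (190, np.int64(0)), (210, np.int64(0)), (230, np.int64(0)), (250, np.int64(0))]
sanitiser top 0.62 [685. 261.  46.]
sanitiser scene 0.57 [721. 309.  32.]
bolt_knob scene 0.52 [684.  98. 267.]
hinge_line top 0.91 [631.  60.  99.]
hinge_line scene 0.71 [644.  76. 107.]
lid_edge top 0.63 [807.  36.  36.]
lid_edge scene 0.81 [674.  26. 279.]
```

```bash
python3 -m jog '[{"tx":0,"ty":0,"tz":-55,"ax":0,"ay":0,"az":0,"jaw":1},{"tx":0,"ty":0,"tz":-55,"ax":0,"ay":0,"az":0,"jaw":1},{"tx":0,"ty":0,"tz":-55,"ax":0,"ay":0,"az":0,"jaw":1},{"tx":0,"ty":0,"tz":-40,"ax":0,"ay":0,"az":-0.094,"jaw":1},{"tx":0,"ty":0,"tz":0,"ax":0,"ay":0,"az":-0.094,"jaw":1}]'
cat >> h.py <<'E'
C=np.array([538.5,52,0]); YAW=.085; BR=R.from_euler('z',YAW)
def bw(x,y,z): return C+BR.apply([x,y,z])
def inbox(): 
    s=sense(); print("box frame tcp",np.round(BR.inv().apply(s["eef_pos"]-C),1),"F",np.round(BR.inv().apply(s["force"]),1),"t",s["time_s"])
YB=Rt(90+np.degrees(YAW))
E
python3 - <<'E'
from h import *
inbox(); go(bw(168,-30,330),YB); print(sense()["joints"])
E
```

```text
time_s: 10.12
eef_pos: [434.9, 308.0, 333.4]
ee_rot: [0.003, -0.044, 0.999, 0.001]
force: [-0.6, 0.5, -0.3]
grip_width: -0.001
grip_force: 0.0
box frame tcp [-81.5 263.9 333.4] F [-0.6  0.5 -0.3] t 10.125
turn [0.002 0.006 0.002] then shift [-249.5 -293.9    3.4]
[ 3.96218604e-01  2.78608698e-01  1.28111368e+00  1.16107730e-06
  1.57597847e+00 -1.26196092e+00]
```

```bash
python3 -m jog '[{"tx":-31,"ty":-37,"tz":0,"ax":0,"ay":0,"az":0,"jaw":1},{"tx":-31,"ty":-37,"tz":0,"ax":0,"ay":0,"az":0,"jaw":1},{"tx":-31,"ty":-37,"tz":0,"ax":0,"ay":0,"az":0,"jaw":1},{"tx":-31,"ty":-37,"tz":0,"ax":0,"ay":0,"az":0,"jaw":1},{"tx":-31,"ty":-37,"tz":0,"ax":0,"ay":0,"az":0,"jaw":1}]'
python3 -m jog '[{"tx":-31,"ty":-37,"tz":0,"ax":0,"ay":0,"az":0,"jaw":1},{"tx":-31,"ty":-37,"tz":0,"ax":0,"ay":0,"az":0,"jaw":1},{"tx":-31,"ty":-36,"tz":0,"ax":0,"ay":0,"az":0,"jaw":1},{"tx":0,"ty":0,"tz":0,"ax":0,"ay":0,"az":0,"jaw":1}]'
python3 - <<'E'
from h import *
inbox(); go(bw(168,-30,260),YB); print(sense()["joints"])
w=capture("wrist"); save(w,"w3.png")
E
```

```text
time_s: 10.75
eef_pos: [605.2, 135.1, 330.1]
ee_rot: [-0.0, -0.042, 0.999, 0.0]
force: [-0.7, 0.0, 0.1]
grip_width: 0.006
grip_force: 0.0
time_s: 11.25
eef_pos: [707.8, 31.6, 327.0]
ee_rot: [-0.002, -0.04, 0.999, 0.0]
force: [0.6, -0.1, -0.3]
grip_width: 0.005
grip_force: 0.0
box frame tcp [166.9 -34.6 327. ] F [ 0.6 -0.1 -0.3] t 11.25
turn [ 0.    -0.004 -0.004] then shift [-1.1  4.6 67. ]
[-1.20089128e-01  7.71156291e-01  5.35218733e-01 -3.61161195e-04
  1.83875991e+00 -1.77160870e+00]
```

View pics/w3.png

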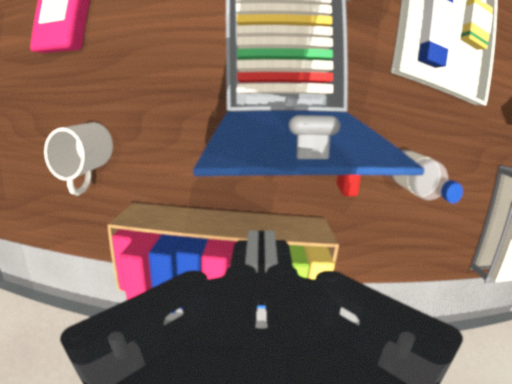

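The wrist view shows the fingers at (260,245) behind the lid's free edge (row 172), with the red knob off to the side at (348,185). I descend and pull the lid over.

```bash
python3 -m jog '[{"tx":0,"ty":2,"tz":20,"ax":0,"ay":0,"az":0,"jaw":1},{"tx":0,"ty":2,"tz":25,"ax":0,"ay":0,"az":0,"jaw":1},{"tx":0,"ty":0,"tz":15,"ax":0,"ay":0,"az":0,"jaw":1},{"tx":8,"ty":0,"tz":0,"ax":0,"ay":0,"az":0,"jaw":1},{"tx":8,"ty":0,"tz":0,"ax":0,"ay":0,"az":0,"jaw":1}]'
python3 -c "
from h import *
inbox()"
```

```text
time_s: 11.92
eef_pos: [689.0, 38.5, 270.9]
ee_rot: [0.0, -0.043, 0.999, 0.0]
force: [-0.2, 0.3, -1.6]
grip_width: 0.001
grip_force: 0.0
box frame tcp [148.8 -26.2 270.9] F [-0.1  0.3 -1.6] t 11.925
```

```bash
python3 -m jog '[{"tx":16,"ty":-1,"tz":0,"ax":0,"ay":0,"az":0,"jaw":1},{"tx":16,"ty":-1,"tz":1,"ax":0,"ay":0,"az":0,"jaw":1},{"tx":23,"ty":-1,"tz":1,"ax":0,"ay":0,"az":0,"jaw":1},{"tx":23,"ty":-1,"tz":1,"ax":0,"ay":0,"az":0,"jaw":1},{"tx":0,"ty":0,"tz":0,"ax":0,"ay":0,"az":0,"jaw":1}]'
python3 - <<'E'
from h import *
inbox()
t=capture("scene"); save(t,"s4.png")
E
```

```text
time_s: 12.55
eef_pos: [611.4, 27.6, 268.6]
ee_rot: [0.001, -0.043, 0.999, -0.0]
force: [0.4, 0.4, 0.2]
grip_width: 0.0
grip_force: 0.0
box frame tcp [ 70.5 -30.5 268.6] F [0.4 0.4 0.2] t 12.55
```

View pics/s4.png

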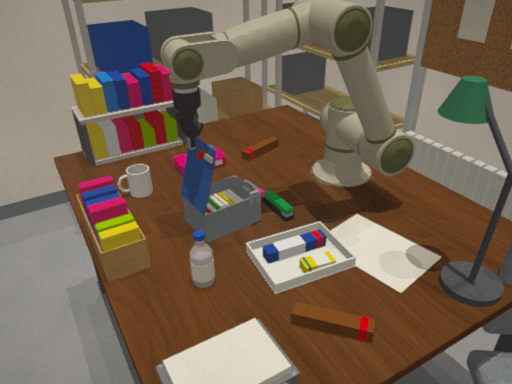

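The lid, at (198,178), has come past upright and now leans toward the box, with the fingers behind it at (190,140). I keep following the arc.

```bash
python3 -m jog '[{"tx":21,"ty":0,"tz":6,"ax":0,"ay":0,"az":0,"jaw":1},{"tx":21,"ty":0,"tz":7,"ax":0,"ay":0,"az":0,"jaw":1},{"tx":19,"ty":0,"tz":11,"ax":0,"ay":0,"az":0,"jaw":1},{"tx":19,"ty":0,"tz":12,"ax":0,"ay":0,"az":0,"jaw":1},{"tx":0,"ty":0,"tz":0,"ax":0,"ay":0,"az":0,"jaw":1}]'
python3 -m jog '[{"tx":15,"ty":0,"tz":16,"ax":0,"ay":0,"az":0,"jaw":1},{"tx":15,"ty":0,"tz":16,"ax":0,"ay":0,"az":0,"jaw":1},{"tx":11,"ty":0,"tz":20,"ax":0,"ay":0,"az":0,"jaw":1},{"tx":11,"ty":0,"tz":20,"ax":0,"ay":0,"az":0,"jaw":1},{"tx":0,"ty":0,"tz":0,"ax":0,"ay":0,"az":0,"jaw":1}]'
python3 -m jog '[{"tx":6,"ty":0,"tz":14,"ax":0,"ay":0,"az":0,"jaw":1},{"tx":5,"ty":0,"tz":10,"ax":0,"ay":0,"az":0,"jaw":1},{"tx":2,"ty":0,"tz":6,"ax":0,"ay":0,"az":0,"jaw":1},{"tx":0,"ty":0,"tz":0,"ax":0,"ay":0,"az":0,"jaw":1}]'
python3 - <<'E'
from h import *
inbox()
t=capture("scene"); W=cloud(t); hsv=cv2.cvtColor(t["color"],cv2.COLOR_RGB2HSV)
L=BR.inv().apply(W.reshape(-1,3)-C)
m=((hsv[...,0]>105)&(hsv[...,0]<125)&(hsv[...,1]>120)).ravel()&(abs(L[:,0])<105)&(abs(L[:,1])<75)&(L[:,2]>95)
q=L[m]; print(len(q),np.polyfit(q[:,0],q[:,2],1))
E
```

```text
time_s: 13.22
eef_pos: [532.6, 20.3, 231.2]
ee_rot: [-0.0, -0.042, 0.999, 0.0]
force: [-0.1, 0.5, 0.2]
grip_width: 0.001
grip_force: 0.0
time_s: 13.85
eef_pos: [481.3, 15.7, 159.0]
ee_rot: [-0.001, -0.042, 0.999, 0.0]
force: [-0.1, -0.2, 0.2]
grip_width: 0.003
grip_force: 0.0
time_s: 14.35
eef_pos: [468.2, 14.5, 129.3]
ee_rot: [-0.0, -0.042, 0.999, 0.0]
force: [0.3, -0.0, -0.4]
grip_width: -0.002
grip_force: 0.0
box frame tcp [-73.2 -31.4 129.3] F [ 0.3 -0.1 -0.4] t 14.35
1453 [ -0.12052774 118.50989454]
```

```bash
python3 -m jog '[{"tx":3,"ty":0,"tz":6,"ax":0,"ay":0,"az":0,"jaw":1},{"tx":3,"ty":0,"tz":4,"ax":0,"ay":0,"az":0,"jaw":1},{"tx":0,"ty":0,"tz":4,"ax":0,"ay":0,"az":0,"jaw":1},{"tx":0,"ty":0,"tz":2,"ax":0,"ay":0,"az":0,"jaw":1}]'
python3 -m jog '[{"tx":0,"ty":0,"tz":2,"ax":0,"ay":0,"az":0,"jaw":1},{"tx":0,"ty":0,"tz":2,"ax":0,"ay":0,"az":0,"jaw":1},{"tx":0,"ty":0,"tz":2,"ax":0,"ay":0,"az":0,"jaw":1}]'
python3 -c "
from h import *
inbox()"
```

```text
time_s: 14.9
eef_pos: [463.0, 13.8, 113.9]
ee_rot: [0.002, -0.042, 0.999, -0.0]
force: [2.6, 0.1, 3.5]
grip_width: -0.001
grip_force: 1.9
time_s: 15.28
eef_pos: [461.5, 14.1, 106.7]
ee_rot: [-0.001, -0.042, 0.999, 0.0]
force: [0.0, 0.4, 0.5]
grip_width: -0.002
grip_force: 0.0
box frame tcp [-80.  -31.2 106.7] F [0.  0.4 0.5] t 15.275
```

```bash
python3 -m jog '[{"tx":0,"ty":0,"tz":1.5,"ax":0,"ay":0,"az":0,"jaw":1},{"tx":0,"ty":0,"tz":1,"ax":0,"ay":0,"az":0,"jaw":1}]'
python3 -m jog '[{"tx":0,"ty":0,"tz":-2,"ax":0,"ay":0,"az":0,"jaw":1},{"tx":0,"ty":0,"tz":-40,"ax":0,"ay":0,"az":0,"jaw":1},{"tx":0,"ty":-20,"tz":-50,"ax":0,"ay":0,"az":0,"jaw":1},{"tx":40,"ty":-20,"tz":-50,"ax":0,"ay":0,"az":0,"jaw":1},{"tx":40,"ty":0,"tz":0,"ax":0,"ay":0,"az":0,"jaw":1}]'
python3 - <<'E'
from h import *
inbox()
w=capture("wrist"); save(w,"w5.png"); S=sense(); Rw=rot(S["ee_rot"]); P=np.array(S["eef_pos"]); M=w["mount"]
def wpix(u,v,zpl):
    dx,dy=u-w["cx"],v-w["cy"]; r=np.hypot(dx,dy); a=r/w["fx"]
    d=np.array([np.sin(a)*dx/r,-np.sin(a)*dy/r,-np.cos(a)])
    o=P+Rw.apply(M[:3,3]); d=Rw.apply(M[:3,:3]@d); X=o+d*(zpl-o[2])/d[2]
    return BR.inv().apply(X-C)
h=cv2.cvtColor(w["color"],cv2.COLOR_RGB2HSV); m=((h[...,0]<5)|(h[...,0]>175))&(h[...,1]>150)&(h[...,2]>80)
k,l,st,ce=cv2.connectedComponentsWithStats(m.astype(np.uint8))
for i in range(1,k):
    if st[i,4]>30: print(st[i],ce[i].round(),wpix(*ce[i],130).round(1))
for q,zz in (("bolt_knob",130.5),("lid_edge",106.5),("hinge_line",106.5)):
    r=place_of(q,"wrist")[:1]; 
    if r: print(q,r[0],wpix(*r[0]["centre"],zz).round(1))
t=capture("top"); W=cloud(t); L=BR.inv().apply(W.reshape(-1,3)-C); hs=cv2.cvtColor(t["color"],cv2.COLOR_RGB2HSV)
q=L[((hs[...,0]>105)&(hs[...,0]<125)&(hs[...,1]>120)).ravel()&(abs(L[:,0])<105)&(abs(L[:,1])<75)&(L[:,2]>90)]
print(len(q),np.polyfit(q[:,0],q[:,2],1))
E
```

```text
time_s: 15.52
eef_pos: [461.6, 14.0, 106.0]
ee_rot: [-0.001, -0.042, 0.999, -0.0]
force: [-11.0, 1.3, 27.4]
grip_width: 0.003
grip_force: 13.6
time_s: 16.15
eef_pos: [388.4, -32.1, 245.7]
ee_rot: [0.002, -0.042, 0.999, -0.001]
force: [0.2, -0.7, -0.1]
grip_width: 0.006
grip_force: 0.0
box frame tcp [-156.7  -71.1  245.7] F [ 0.1 -0.7 -0.1] t 16.15
[ 60  33  38  26 523] [78. 45.] [-303.4 -246.2  130. ]
[472 159  29  17 228] [486. 167.] [-183.7  175.9  130. ]
[348 247  13  20 203] [354. 257.] [-85.8  24.6 130. ]
bolt_knob {'centre': [355.6, 266.7], 'conf': 0.67} [-74.3  28.1 130.5]
lid_edge {'centre': [328.4, 232.6], 'conf': 0.73} [-103.3    1.   106.5]
hinge_line {'centre': [468.4, 212.7], 'conf': 0.4} [-121.2  182.2  106.5]
2792 [-1.99607168e-04  1.06832961e+02]
```

View pics/w5.png

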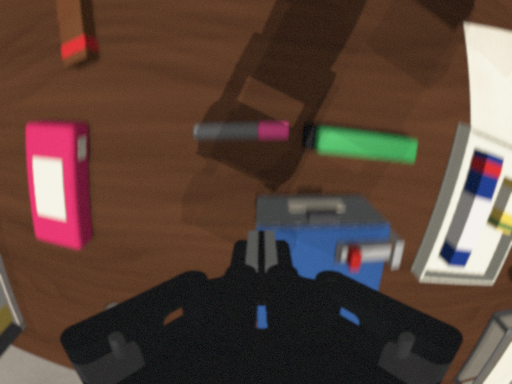

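The lid lies flat: slope 0, top at 106.8 mm. The red knob is at (354,257), about (-70, 27) mm in the box frame. I place the shut fingers on its -y side and push.

```bash
python3 -m jog '[{"tx":-30,"ty":23,"tz":0,"ax":0,"ay":0,"az":0,"jaw":1},{"tx":-30,"ty":23,"tz":10,"ax":0,"ay":0,"az":0,"jaw":1},{"tx":-27,"ty":22,"tz":30,"ax":0,"ay":0,"az":0,"jaw":1},{"tx":0,"ty":0,"tz":45,"ax":0,"ay":0,"az":0,"jaw":1},{"tx":0,"ty":0,"tz":0,"ax":0,"ay":0,"az":0,"jaw":1}]'
python3 -c "
from h import *
inbox()"
```

```text
time_s: 17.02
eef_pos: [468.2, 44.8, 155.6]
ee_rot: [-0.004, -0.043, 0.999, 0.001]
force: [0.9, 0.2, 0.3]
grip_width: -0.002
grip_force: 0.0
box frame tcp [-70.7  -1.2 155.6] F [0.9 0.1 0.3] t 17.025
```

```bash
python3 -m jog '[{"tx":0,"ty":-3,"tz":20,"ax":0,"ay":0,"az":0,"jaw":1},{"tx":0,"ty":0,"tz":12,"ax":0,"ay":0,"az":0,"jaw":1},{"tx":0,"ty":0,"tz":5,"ax":0,"ay":0,"az":0,"jaw":1},{"tx":0,"ty":0,"tz":0,"ax":0,"ay":0,"az":0,"jaw":1}]'
python3 -m jog '[{"tx":0,"ty":6,"tz":0,"ax":0,"ay":0,"az":0,"jaw":1},{"tx":0,"ty":6,"tz":0,"ax":0,"ay":0,"az":0,"jaw":1},{"tx":0,"ty":6,"tz":0,"ax":0,"ay":0,"az":0,"jaw":1},{"tx":0,"ty":6,"tz":0,"ax":0,"ay":0,"az":0,"jaw":1}]'
python3 -c "
from h import *
inbox()"
```

```text
time_s: 17.52
eef_pos: [469.8, 41.1, 121.9]
ee_rot: [0.0, -0.042, 0.999, -0.0]
force: [1.1, -0.9, -0.2]
grip_width: -0.003
grip_force: 0.0
time_s: 18.02
eef_pos: [467.6, 65.3, 121.6]
ee_rot: [0.0, -0.042, 0.999, -0.0]
force: [0.8, -2.3, 1.0]
grip_width: 0.005
grip_force: 1.3
box frame tcp [-69.5  19.3 121.6] F [ 0.6 -2.4  1. ] t 18.025
```

```bash
python3 -m jog '[{"tx":0,"ty":5,"tz":0,"ax":0,"ay":0,"az":0,"jaw":1},{"tx":0,"ty":4,"tz":0,"ax":0,"ay":0,"az":0,"jaw":1},{"tx":0,"ty":2,"tz":0,"ax":0,"ay":0,"az":0,"jaw":1},{"tx":0,"ty":1,"tz":0,"ax":0,"ay":0,"az":0,"jaw":1}]'
python3 -m jog '[{"tx":0,"ty":1,"tz":0,"ax":0,"ay":0,"az":0,"jaw":1}]'
python3 -c "
from h import *
inbox()"
```

```text
time_s: 18.52
eef_pos: [466.6, 77.0, 121.5]
ee_rot: [0.0, -0.042, 0.999, -0.0]
force: [-0.4, -2.6, 3.6]
grip_width: -0.001
grip_force: 1.6
time_s: 18.65
eef_pos: [466.5, 77.9, 121.5]
ee_rot: [0.0, -0.042, 0.999, -0.0]
force: [-0.4, -3.9, 2.8]
grip_width: 0.001
grip_force: 2.1
box frame tcp [-69.5  31.9 121.5] F [-0.7 -3.9  2.8] t 18.65
```

```bash
python3 -m jog '[{"tx":0,"ty":1,"tz":0,"ax":0,"ay":0,"az":0,"jaw":1},{"tx":0,"ty":1,"tz":0,"ax":0,"ay":0,"az":0,"jaw":1}]'
python3 -c "
from h import *
inbox()"
```

```text
time_s: 18.9
eef_pos: [466.5, 78.7, 121.6]
ee_rot: [0.0, -0.042, 0.999, -0.001]
force: [-1.8, -13.5, 4.7]
grip_width: 0.002
grip_force: 6.9
box frame tcp [-69.4  32.7 121.6] F [ -3.  -13.3   4.7] t 18.9
```

The force rose to 13 N at y 32.7 mm, where I expected the end stop (32.5). I back off, lift and check.

```bash
python3 -m jog '[{"tx":0,"ty":-6,"tz":0,"ax":0,"ay":0,"az":0,"jaw":1},{"tx":0,"ty":-6,"tz":-20,"ax":0,"ay":0,"az":0,"jaw":1},{"tx":20,"ty":-40,"tz":-40,"ax":0,"ay":0,"az":0,"jaw":1},{"tx":40,"ty":-30,"tz":-35,"ax":0,"ay":0,"az":0,"jaw":1},{"tx":40,"ty":-30,"tz":-30,"ax":0,"ay":0,"az":0,"jaw":1}]'
python3 -m jog '[{"tx":0,"ty":0,"tz":0,"ax":0,"ay":0,"az":0,"jaw":1},{"tx":0,"ty":0,"tz":0,"ax":0,"ay":0,"az":0,"jaw":1}]'
python3 - <<'E'
from h import *
w=capture("wrist"); cv2.imwrite("pics/w6.png",w["color"][...,::-1])
t=capture("top"); W=cloud(t); L=BR.inv().apply(W.reshape(-1,3)-C); hs=cv2.cvtColor(t["color"],cv2.COLOR_RGB2HSV)
q=L[((hs[...,0]>105)&(hs[...,0]<125)&(hs[...,1]>120)).ravel()&(abs(L[:,0])<105)&(abs(L[:,1])<75)&(L[:,2]>90)]
print(len(q),np.polyfit(q[:,0],q[:,2],1)); inbox()
E
```

```text
time_s: 19.52
eef_pos: [374.9, -40.6, 247.2]
ee_rot: [0.0, -0.042, 0.999, 0.0]
force: [0.6, -0.8, -0.0]
grip_width: -0.001
grip_force: 0.0
time_s: 19.77
eef_pos: [376.1, -39.7, 245.8]
ee_rot: [-0.0, -0.042, 0.999, 0.0]
force: [0.0, 0.5, 0.8]
grip_width: 0.002
grip_force: 0.0
2940 [4.43260039e-04 1.06866716e+02]
box frame tcp [-169.4  -77.3  245.5] F [ 0.  -1.1  0.3] t 19.875
```

View pics/w6.png

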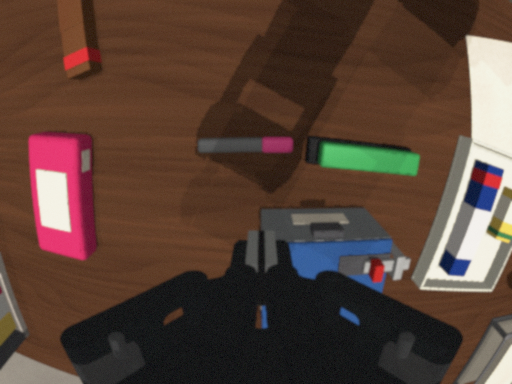

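The knob has moved across to (377,270) and the bar reaches into the keeper at (402,265). The lid is shut and the carton is in the tray, so I hand in.

```bash
python3 -c "
from rig import *
print(finish_job())"
```

```text
the job is handed in; nothing more can be done
None
```

The job is handed in (no verdict returned) at about 20 s of the 61 s: the carton lies flat and released in the tray, the lid is snapped shut, the bolt is pushed to its end stop in the keeper, and the robot is clear of everything.

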